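# Change over electrode cartridges in push-push docks

### The job

Three electrode cartridges stand in push-push docks on the bench. Put away the round-capped one, which is standing out: push it down until its catch holds it; and bring up the square-capped one, which is held down: push it once more so that its catch lets go and it springs up. Leave the oblong-capped cartridge standing out as it is.

Things in the scene. Friction and masses are not known exactly. Their poses are not given: they have to be found in the camera images.
- round_dock: Grey dock of the round cartridge: 64 mm square, 75 mm high, on a 78 mm foot, fixed to the bench; origin under its centre, z up. All three docks, their travel and catches are alike; they stand in a row in any order, 100 mm or more between centres, turned up to 0.35 rad. A cartridge slides straight down; pressing takes 3 N at first, 8 N near the rigid stop; a force stop of about 15 N is safe.
- round_top (a point): Top centre of the round-capped cartridge (aluminium disc 56 mm across, 8 mm thick, dark disc on it); z up. Top above the bench: 116 mm standing out (its start), 92 mm held by the catch, 85 mm pressed to the stop. The catch changes over each time the top goes below 88 mm: pressed fully and let go, an out cartridge stays down and a held one springs up.
- square_top (a point): Top centre of the square-capped cartridge (aluminium plate 52 x 52 mm, 8 mm thick, dark square on it); axes as its dock, z up. Same heights, forces and catch as the round one. It starts held down: top 92 mm above the bench.
- oblong_top (a point): Top centre of the oblong-capped cartridge (aluminium plate 32 x 78 mm, 8 mm thick, dark strip on it), long side along the point's y, z up. Same heights, forces and catch as the round one. It starts standing out, top 116 mm above the bench, and is to be left so.

How it is judged (in metres and radians):
At the end, for the whole second after the job is handed in: The round cartridge stays down on its catch (cap top 87 to 98 mm above the bench), the square one stands out again (cap top above 108 mm) and the oblong one stands out (above 108 mm) (height (world z) of round_top between 0.087 and 0.098 m and height (world z) of each of square_top, oblong_top above 0.108 m); the robot touches nothing.
It fails at once if the oblong cartridge is pressed down by more than about 10 mm (height (world z) of oblong_top below 0.106 m).
It also fails if it takes over 35 s, if anything falls off the work surface, if the arm or the gripper's body presses on something with over 40 N, if the wrist force passes 120 N, or if a joint passes its speed limit or range.

### The arm

A 7-joint arm with a two-finger parallel gripper is mounted at the origin on a cart in front of the work surface, level with it; the furniture and walls round the work are solid. World frame = base frame: x ahead of the robot, y to its left, z up, the work surface at z = 0. Lengths are in mm, angles in rad, forces in N, time in s.
With the tool pointing down it reaches from about 400 to 875 mm from the base axis. Payload 6.5 kg.
Tool frame: the origin (TCP) lies where the fingers leave the gripper's body, on its centre line; the fingertips stand 64 mm ahead of it and the grasp point (between the pads) lies 45 mm ahead of it; z points along the fingers, y is the line along which they close (so a half turn about z gives the same grasp; the last joint's range is limited). The gripper opens to 88 mm and grips with 3 to 60 N. Pads are 18 mm wide; open, the fingers measure 123 mm over their backs; the gripper's body (75 mm by 187 mm) begins 45 mm behind the grasp point.
Start: joints at [-1.191, 0.536, -0.004, 1.538, 0.003, 1.067, -0.071], TCP at [280.259, 586.468, 302.716] pointing down, gripper open.
Joint ranges: [-2.7, 2.7], [-0.37, 2.16], [-1.27, 1.26], [0.24, 2.4], [-1.31, 4.45], [0.19, 1.91], [-2.76, 2.76]. Speed limits (rad/s): [2.39, 2.39, 3.14, 3.14, 3.14, 3.14, 3.14].

### API

Orientations are given as a unit quaternion [x, y, z, w].
In Python, from bench import sense, read_camera, job_done, boxes_of gives the robot as it stands.
- The arm moves only by the tool jog_arm, never from a script. Its argument "commands" is one flat list of numbers, 5 for each row, row after row: the shift along the world's x, y, z in m, then the turn about the world's z in degrees, then the finger opening in m, from 0 to 0.0881. A call has exactly 8 rows; each row shifts and turns the commanded pose from where the row before left it; what a row does not reach is not made up. A row lasts 1/8 s, in which the tool goes at most 62.5 mm and 10.7 degrees, less where a joint would pass 70% of its speed; a pose out of reach is approached as far as the arm can. A call is refused whole if a number of a shift passes 0.0625 or a number of a turn 10.7, either way. A call with a gripper value outside its range is refused whole. The fingers move at their own pace and stop on an object; the grip force is fixed at half the most. Time passes only in rows, so rows that do not move let the fingers close, or fill a call up. It gives the time, the measured TCP pose, the force, the opening and the grip force at its end, in the units of the state.
- sense(): the state, without advancing time (a new reading comes with each control period).
- read_camera(name): name is "scene" or "top"; returns a dict with "img" (384x512x3 uint8, red, green, blue), "mtx" (3x3 intrinsics, pixels), "position" and "orientation" of the camera in the world. Camera axes: x right, y down, z forward; pixel columns grow to the right and rows downward; lengths in mm; the calibration is good to about 2 mm. A picture is of the moment at which its call begins. There is no depth.
- job_done(): hands the job in; it is judged then, once.
Trained networks look in a picture, given as the dict that the camera call returned (one of the last four; its "shot" number tells which), for a name from the list of things; names that differ only in an ending like _2 or _b are one class to them, and where a whole thing is asked for, a point or a joint stands for the part that bears it (a point fixed in the world has none). Each returns a list of dicts, best first, with "score" (0 to 1); they miss things now and then, are a little off and sometimes report something else, mostly with a low value. They report only what shows in the picture. A call takes as long as a camera call.
- boxes_of(target, picture): "bbox" ([centre column, centre row, width, height] in pixels, round what is visible of it).
The state is a dict: "clock": time; "joints": joint angles; "dq": joint speeds; "joint_torque": joint torques, N m; "tcp_pos": TCP position; "orientation": TCP orientation; "force": force on the tool from outside, world axes, zero at the start; "wrist_torque": the same for the moment, N m; "opening": finger opening in mm; "finger_force": force on a finger pad.
Only numpy, scipy, OpenCV 4.12 (cv2) and the standard library are available. Lean on these libraries where they do the work, as an engineer would, in place of code of your own. Each camera call takes 0.05 s, during which the arm holds its last target. There are 200 camera calls.

## Working session

There is one attempt and no reset: what is moved stays moved. The work goes in short steps, Python scripts to look and compute and a tool call to move; the robot and the scene stay as the last step left them, time stands still between calls to the robot, and variables do not carry over. Pictures are saved under pics/ and viewed, at most 10 in all, crops included, and the job is handed in when it is done.

Besides the shell and the picture viewer there is one more tool, called after "Call:" as name(argument=value, ...) on one line, values as JSON. jog_arm: Moves the arm, as the interface text tells. Its arguments: {"type":"object","properties":{"commands":{"type":"array","items":{"type":"number"}}},"required":["commands"]}

```bash
mkdir -p pics; cat > h.py <<'E'
import numpy as np
from scipy.spatial.transform import Rotation as R
def px2w(p,uv,z):
    d=R.from_quat(p["orientation"]).apply(np.linalg.inv(p["mtx"])@[uv[0],uv[1],1.])
    c=np.array(p["position"]); return c+d*(z-c[2])/d[2]
E
python3 - <<'E'
from bench import *; from h import *; import cv2
s=sense(); print(s["clock"],s["tcp_pos"],s["orientation"],s["force"])
ims=[]
for n in("top","scene"):
    p=read_camera(n); cv2.imwrite(f"pics/{n}0.png",p["img"][:,:,::-1])
    print(n,np.round(p["position"]))
    for t,z in(("round_top",116),("square_top",92),("oblong_top",116),("round_dock",75)):
        for b in boxes_of(t,p)[:3]: print(t,np.round(b["score"],2),np.round(b["bbox"],1),np.round(px2w(p,b["bbox"][:2],z)))
E
```

```text
0.0 [280.08724965 586.02185158 301.86712547] [ 2.21027784e-01  9.75267146e-01 -8.35058602e-04 -1.25347036e-04] [ 0.13953555  0.80945641 -0.54260773]
top [ 371. -179.  924.]
round_top 0.58 [186.8 192.2  28.4  31.4] [457. -48. 116.]
square_top 0.8 [268.2 187.6  24.   23.1] [ 466. -209.   92.]
oblong_top 0.77 [327.4 192.9  41.5  19.4] [ 451. -324.  116.]
round_dock 0.81 [191.4 197.6  38.9  38.1] [450. -51.  75.]
scene [ -12. -759.  473.]
round_top 0.96 [220.6 182.2  22.6  19.1] [429. -92. 116.]
square_top 0.88 [267.8 207.5  32.5  18. ] [ 459. -230.   92.]
oblong_top 0.7 [298.9 223.6  38.7  29.6] [ 431. -351.  116.]
round_dock 0.74 [222.8 199.3  36.4  52.4] [ 426. -102.   75.]
```

View pics/top0.png

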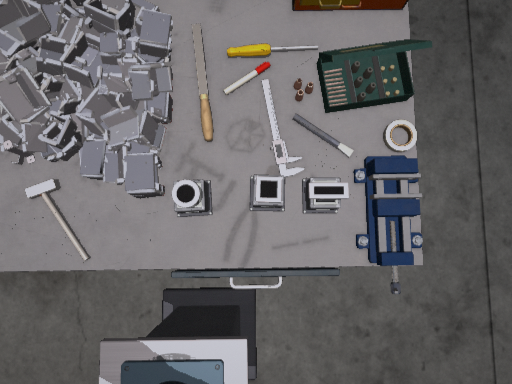

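View pics/scene0.png

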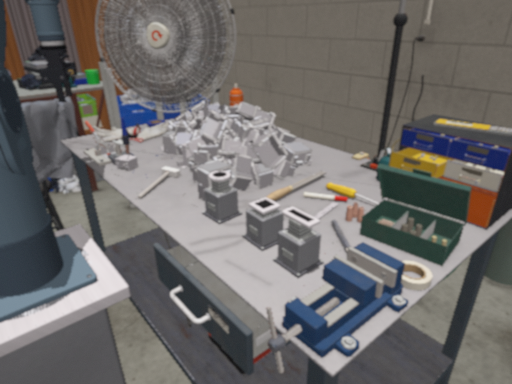

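The top view shows the round cap at (186,193), the square at (268,188) and the oblong at (328,191), and the scene view shows the same order. The two cameras disagree by about 40 mm on these caps, so I'll triangulate to find out why.

```bash
python3 - <<'E'
from bench import *; from h import *; import cv2
P={n:read_camera(n) for n in("top","scene")}
for n,p in P.items(): print(n,np.round(p["mtx"],1).tolist(),np.round(p["position"],1),np.round(R.from_quat(p["orientation"]).as_matrix(),3).tolist())
A={"r":((186.8,192.2),(220.6,182.2)),"s":((268.2,187.6),(267.8,207.5)),"o":((327.4,192.9),(298.9,223.6))}
for k,v in A.items():
    M=[];b=[]
    for p,uv in zip(P.values(),v):
        d=R.from_quat(p["orientation"]).apply(np.linalg.inv(p["mtx"])@[*uv,1.]);d/=np.linalg.norm(d)
        Q=np.eye(3)-np.outer(d,d);M.append(Q);b.append(Q@p["position"])
    x,r,*_=np.linalg.lstsq(np.vstack(M),np.hstack(b),rcond=None);print(k,np.round(x),np.sqrt(r))
def proj(p,w):
    c=R.from_quat(p["orientation"]).inv().apply(np.array(w)-p["position"]);c=p["mtx"]@c;return np.round(c[:2]/c[2],1)
for n,p in P.items(): print(n,"base",[proj(p,w) for w in([0,0,0],[280,586,302],[457,-48,116],[429,-92,116])])
for n,(x0,y0,x1,y1,k) in {"top":(160,160,360,230,4),"scene":(190,150,340,290,4)}.items():
    cv2.imwrite(f"pics/{n}c.png",cv2.resize(P[n]["img"][y0:y1,x0:x1,::-1],None,fx=k,fy=k,interpolation=cv2.INTER_CUBIC))
E
```

```text
top [[414.0, 0.0, 254.4], [0.0, 414.0, 190.7], [0.0, 0.0, 1.0]] [ 370.7 -178.9  923.7] [[-0.015, -0.994, 0.107], [-1.0, 0.015, -0.003], [0.001, -0.107, -0.994]]
scene [[362.4, 0.0, 254.0], [0.0, 362.4, 194.6], [0.0, 0.0, 1.0]] [ -12.2 -759.3  473. ] [[0.77, -0.292, 0.567], [-0.638, -0.332, 0.695], [-0.015, -0.897, -0.442]]
r [460. -45.  91.] [0.84646727]
s [ 470. -212.   80.] [4.93586703]
o [ 454. -328.   97.] [1.34366443]
top base [array([172.2, 412.4]), array([-267.3,  305.6]), array([186.6, 192.1]), array([209.1, 206.1])]
scene base [array([ 25.9, 277. ]), array([59.7, 78.2]), array([219.6, 173.9]), array([220.4, 182.2])]
```

View pics/topc.png

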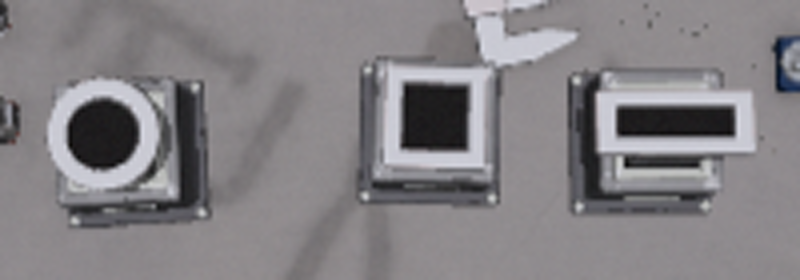

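View pics/scenec.png

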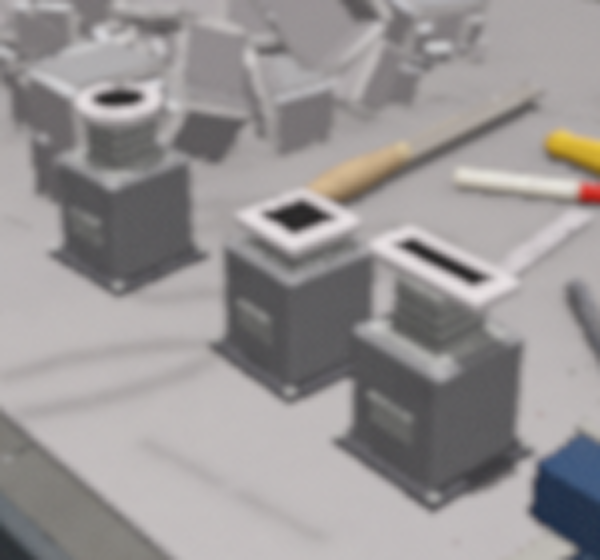

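The scene cap centre at (219.4,174.1) matches the top-view projection, so I trust the top camera; the network boxes included the cartridge bodies. That gives the round cap at about (456,-46), the square at (464,-209) and the oblong at (457,-326). I'll close the fingers and travel.

Call:
jog_arm(commands=[0.016,-0.0575,0,0,0,0.016,-0.0575,0,0,0,0.016,-0.0575,0,0,0,0.016,-0.0575,0,0,0,0.016,-0.0575,0,0,0,0.016,-0.0575,0,0,0,0.016,-0.0575,0,0,0,0.016,-0.0575,0,0,0])

```text
clock: 1.6
tcp_pos: [408.7, 124.7, 303.2]
orientation: [0.221, 0.975, 0.0, 0.001]
force: [-0.1, 0.9, 0.6]
opening: 10.3
finger_force: 0.0
```

Call:
jog_arm(commands=[0.016,-0.057,0,0,0,0.016,-0.057,0,0,0,0.015,-0.057,0,0,0,0,0,-0.03,0,0,0,0,-0.03,0,0,0,0,-0.03,0,0,0,0,-0.018,0,0,0,0,0,0,0])

```text
clock: 2.6
tcp_pos: [454.6, -44.5, 193.9]
orientation: [0.221, 0.975, -0.0, -0.001]
force: [0.4, -0.6, -0.6]
opening: 0.3
finger_force: 0.0
```

```bash
python3 - <<'E'
from bench import *; from h import *; import cv2
s=sense(); print(s["clock"],s["tcp_pos"],s["opening"],s["force"])
a=read_camera("top")["img"][150:240,150:250,::-1]; b=read_camera("scene")["img"][120:220,170:270,::-1]
cv2.imwrite("pics/c1.png",np.hstack([cv2.resize(a,(390,390)),cv2.resize(b,(390,390))]))
E
```

```text
2.6 [454.6190067  -44.54189171 193.93545125] 0.29457709743324023 [ 0.3961623  -0.64214219 -0.62173436]
```

View pics/c1.png

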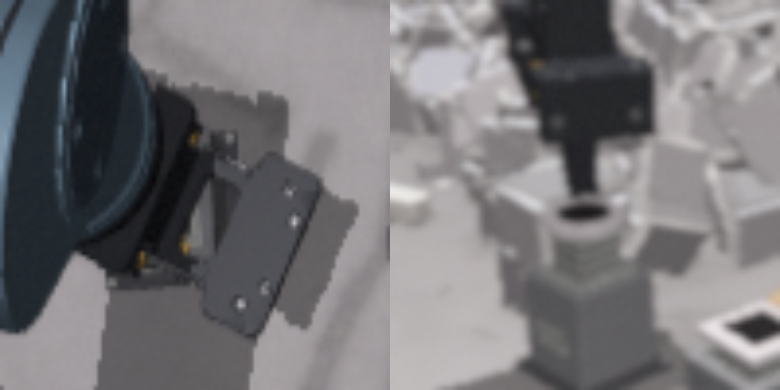

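The fingers are centred over the round cap in the scene crop (about (585,195), cap at (585,213)). Next is the press, tip from 130 down to about 87.

Call:
jog_arm(commands=[0,0,-0.012,0,0,0,0,-0.008,0,0,0,0,-0.007,0,0,0,0,-0.006,0,0,0,0,-0.005,0,0,0,0,-0.004,0,0,0,0,-0.002,0,0,0,0,0,0,0])

```text
clock: 3.7
tcp_pos: [456.0, -44.4, 151.0]
orientation: [0.221, 0.975, 0.0, 0.001]
force: [-0.2, 0.8, 6.8]
opening: 0.2
finger_force: 3.2
```

Call:
jog_arm(commands=[0,0,-0.001,0,0,0,0,-0.001,0,0,0,0,0,0,0,0,0,0,0,0,0,0,0,0,0,0,0,0,0,0,0,0,0,0,0,0,0,0,0,0])

```text
clock: 4.7
tcp_pos: [456.1, -44.5, 149.4]
orientation: [0.221, 0.975, 0.0, 0.001]
force: [-1.5, 0.5, 12.6]
opening: 0.3
finger_force: 6.2
```

It is at the stop with 12.6 N. Now I'll lift and move over to the square cap.

Call:
jog_arm(commands=[0,0,0.02,0,0,0,0,0.04,0,0,0,0,0.02,0,0,0.003,-0.055,0,0,0,0.003,-0.055,0,0,0,0.002,-0.055,0,0,0,0,0,-0.04,0,0,0,0,0,0,0])

```text
clock: 5.7
tcp_pos: [461.3, -209.1, 186.5]
orientation: [0.222, 0.975, 0.0, -0.003]
force: [-0.7, 0.4, 1.1]
opening: 0.8
finger_force: 0.0
```

```bash
python3 - <<'E'
from bench import *; from h import *; import cv2
a=read_camera("scene")["img"][120:260,180:340,::-1]
cv2.imwrite("pics/c2.png",cv2.resize(a,None,fx=4,fy=4,interpolation=cv2.INTER_CUBIC))
E
```

```text
(no output)
```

View pics/c2.png

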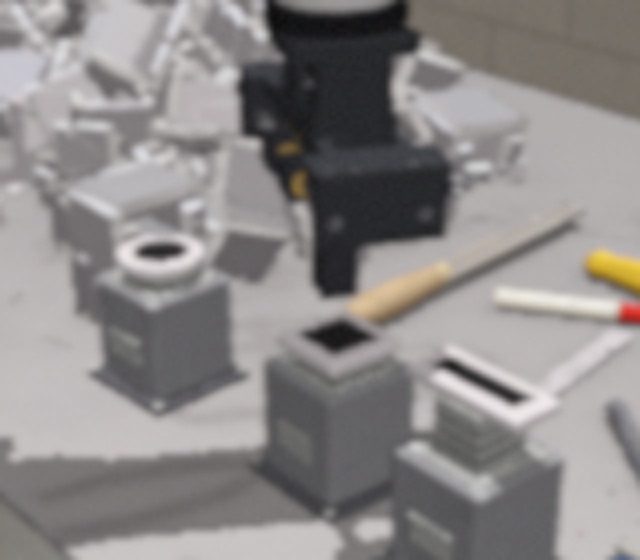

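The round cap is down and held at (160,252). The tip at (335,285) is above the square cap at (338,337). Now I press the square to the same commanded height as the round.

Call:
jog_arm(commands=[0,0,-0.012,0,0,0,0,-0.012,0,0,0,0,-0.006,0,0,0,0,-0.004,0,0,0,0,-0.003,0,0,0,0,-0.002,0,0,0,0,-0.001,0,0,0,0,0,0,0])

```text
clock: 6.75
tcp_pos: [463.2, -209.1, 149.4]
orientation: [0.221, 0.975, 0.001, -0.0]
force: [-2.8, 3.2, 11.6]
opening: 0.3
finger_force: 5.6
```

Call:
jog_arm(commands=[0,0,0.02,0,0,0,0,0.04,0,0,0,0,0.05,0,0,0,0,0.05,0,0,0,0,0,0,0,0,0,0,0,0,0,0,0,0,0,0,0,0,0,0])

```text
clock: 7.75
tcp_pos: [462.8, -209.4, 307.6]
orientation: [0.221, 0.975, -0.0, -0.001]
force: [-0.4, -0.7, 0.2]
opening: 0.5
finger_force: 0.0
```

```bash
python3 - <<'E'
from bench import *; from h import *; import cv2
s=sense(); print(s["tcp_pos"],s["force"])
a=read_camera("scene")["img"][120:260,180:340,::-1]
cv2.imwrite("pics/c3.png",cv2.resize(a,None,fx=4,fy=4,interpolation=cv2.INTER_CUBIC))
E
```

```text
[ 462.78937338 -209.38310049  307.6340331 ] [-0.36827724 -0.65375086  0.20186919]
```

View pics/c3.png

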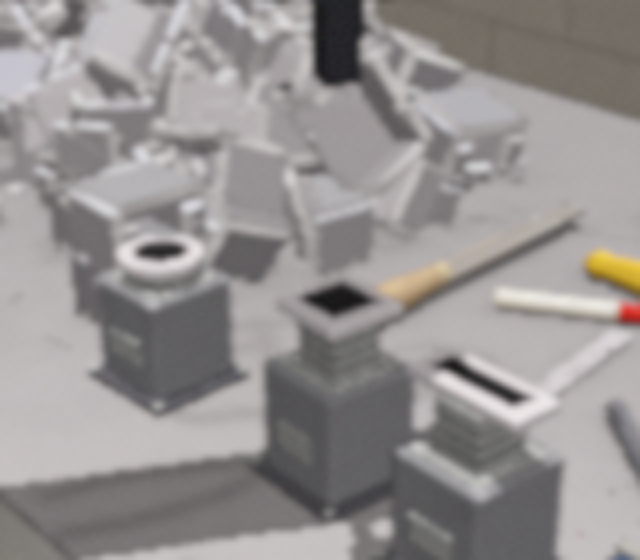

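The round cap is down at (160,252), the square is up at (340,303), the oblong is still out at (495,390), and the gripper is clear.

```bash
python3 -c "
from bench import job_done; print(job_done())"
```

```text
the job is handed in; nothing more can be done
None
```

I handed the job in at about 8 s: the last picture shows the round cartridge down on its catch, the square one sprung up, the oblong one still standing out, and the gripper clear; no verdict came back.

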